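# Turn over the upside-down power module and load it in the test cradle

## Robot

A 6-joint arm with a two-finger parallel gripper is mounted at the origin on the work surface. World frame = base frame: x ahead of the robot, y to its left, z up, the work surface at z = 0. Lengths are in m, angles in rad, forces in N, time in s.
With the tool pointing down it reaches from about 0.25 to 0.725 m from the base axis. Payload 4 kg.
Tool frame: the origin (TCP) lies on the centre line of the jaws, within the pads' length; the fingertips stand ahead of it and the grasp point (between the pads) lies 11 mm behind it (bot.tip_extent is the z of the fingertips in the tool frame, in m); z points along the fingers, y is the direction in which the jaws open and shut (so a half turn about z gives the same grasp; the last joint's range is limited). The gripper opens to 85 mm and grips with 20 to 120 N. Pads are 22 mm wide; open, the fingers measure 114 mm over their backs; the gripper's body (76 mm by 85 mm) begins 54 mm behind the grasp point. The pads swing forward as they close: fully open they stand 13 mm farther back than shut.
Start: joints at [1.113, 0.241, 0.005, 1.335, 0, 1.571], TCP at [0.221, 0.449, 0.239] pointing down, gripper open.
Joint ranges: [-2.72, 2.72], [-1.05, 1.87], [-1.09, 1.28], [-1.99, 2.15], [-1.42, 1.44], [-3.14, 3.14]. Speed limits (rad/s): [2.79, 2.79, 3.14, 3.14, 3.14, 3.14].

## Interface

Orientations are given as a unit quaternion [x, y, z, w].
In Python, from workcell import bot gives the robot as it stands.
- The arm moves only by the shell command python3 -m jog 'ROWS'. ROWS is JSON, a list that holds one entry, the list of rows, each a list of 7 numbers: the shift along the world's x, y, z in m, then the turn, a rotation vector about the world's x, y, z in degrees, then the closure in counts, from 0 (fully open) to 255 (shut). In form: [[[tx, ty, tz, ax, ay, az, fingers], ...]]. A call has 1 to 10 rows; each row is the pose to reach, as a shift and turn from the pose commanded when the call began; what a row does not reach only later rows make up. A row lasts 1/12 s, in which the tool goes at most 41.7 mm and 7.16 degrees, less where a joint would pass 70% of its speed; a pose out of reach is approached as far as the arm can. A call with a gripper value outside its range is refused whole. The fingers move at their own pace and stop on an object; the grip force is fixed at half the most. Time passes only in rows, so rows that repeat a pose let the fingers close. It gives the time, the measured TCP pose, the force and the opening at its end, in the units of the state.
- bot.get_obs(): the state, without advancing time (a new reading comes with each control period).
- bot.camera(name): name is "scene" or "top" or "wrist"; returns the picture (420x560x3 uint8, blue, green, red); there is no depth.
- bot.camera_model(name): a dict with "K" (3x3 intrinsics, pixels), "k1" (the pictures are not rectified: a ray, as slopes to the right and down, at radius r is drawn at 1 + k1 r^2 times it, then the intrinsics apply), "T" (4x4, takes a point from camera to world coordinates). Camera axes: x right, y down, z forward; pixel columns grow to the right and rows downward; lengths in m; the calibration is good to about 2 mm. A picture is of the moment at which its call begins: read the wrist's pose just before it. camera_model takes no time and is no camera call; for the wrist camera it gives the pose at the moment of the call.
- bot.job_done(): hands the job in, once; it reports no verdict.
The state is a dict: "clock": time; "joint_pos": joint angles; "joint_vel": joint speeds; "tau": joint torques, N m; "eef_pos": TCP position; "tool_rot": TCP orientation; "ft_force": force on the tool from outside, world axes, zero at the start; "ft_torque": the same for the moment, N m; "grip_width": finger opening in m.
Only numpy, scipy, OpenCV 4.12 (cv2) and the standard library are available. Lean on these libraries where they do the work, as an engineer would, in place of code of your own. Each camera call takes 0.05 s, during which the arm holds its last target. There are 200 camera calls.

## Task

One power module has arrived upside down, fins underneath and bare base plate showing, on the hinged flap of the turnover stand. Swing the flap up past upright by its bar so that the module tips over onto the stand's landing block, and lay the flap back down; then set that module, fins up, lengthwise and centred between the end stops of the empty test cradle, without dropping it, and let go.

Things in the scene. Friction and masses are not known exactly. Their poses are not given: they have to be found in the camera images.
- module_center (a point): Centre (half-way up) of the power module to turn over: block 60 x 46 x 30 mm (x, y, z), 0.14 kg, aluminium base plate with four brass contacts, black middle, fins on top. z points from base to fins: down at the start, when it lies on the flap, long side (x) along the swing. Grasp across y. Like modules, already fins up, in the other cradle and on the bench are not part of the job.
- flap (a joint): Flap angle, rad: 0 level, grows as the bar end rises, stop at 1.92. Moves easily (under 4 N at the bar); falls back if let go before upright, rests on the stop if past it. An aluminium plate 72 mm wide, top 50 mm above the table, with a 12 mm lip at the hinge and 7 mm side rails. Between upright and 1.75 the module tips over the lip onto the landing block. Raised, it bars the grasp there.
- flap_bar (a point): Middle of the round steel bar (10 mm thick, 72 mm long along y) at the flap's free end, 50 mm above the table when level, only table below. Arms 34 mm either side carry it; the flap's edge is 47 mm from it. Turns with the flap: when level, x points along the flap to the hinge line (along y), 125 mm away at the same height; z up. Pinch from above across x; the bar turns between the fingers.
- landing (a point): Centre of the rubber top of the turnover stand's landing block, 46 mm above the table, 56 mm beyond the hinge line. x points away from the hinge, z up. The block is 92 mm long and 38 mm wide (narrower than the module), with a stop 10 mm high at its far end. The module comes to lie here fins up, its centre within about 25 mm of this point.
- cradle_seat (a point): Centre of the empty test cradle's seat, on its top, 30 mm above the table (z up). The seat is a grey block 38 mm wide along y (narrower than the module), with aluminium end stops 8 mm higher than it and 76 mm apart along x: the module's long side goes along x, either end first. Base 110 x 64 mm, 6 mm thick. The like cradle near it already holds a module.
Things that resemble listed ones, but are neither listed nor needed, are in the scene too. What is shaped like the part that bears module_center but pink or red is not meant.

How it is judged:
At the end, for the whole second after the job is handed in: The module that was upside down sits fins up (within 7 degrees of level) flat on the seat of the empty cradle, its centre within 13 mm of the seat's centre and its long side within 12 degrees of the cradle's, and the flap lies down again (below 0.12 rad) (angle between module_center's own z axis and vertical below 0.12 rad and horizontal distance between module_center and cradle_seat below 0.013 m and angle between the x axis of module_center and the x axis of cradle_seat, either way round below 0.21 rad and z of module_center in the frame of cradle_seat between 0.012 and 0.019 m and value of joint flap below 0.12 rad); the robot touches nothing.
It fails at once if the module is dropped or thrown into the cradle (moving free at over 0.7 m/s there) (horizontal distance between module_center and cradle_seat below 0.06 m and linear speed of module above 0.7 m/s and not (contact force between the fingers and module above 0.1 N)).
It also fails if it takes over 59 s, if anything falls off the work surface, if the arm or the gripper's body presses on something with over 40 N, if the wrist force passes 120 N, or if a joint passes its speed limit or range.

## Working session

There is one attempt and no reset: what is moved stays moved. The work goes in short steps, Python scripts to look and compute and a shell command to move; the robot and the scene stay as the last step left them, time stands still between calls to the robot, and variables do not carry over. Pictures are saved under pics/ and viewed, about 8 in all and at most 12, crops included, and the job is handed in when it is done.

```bash
ls; mkdir -p pics
python3 - <<'E'
from workcell import bot
import cv2,numpy as np
o=bot.get_obs();print(o,bot.tip_extent)
for n in("scene","top","wrist"):
    m=bot.camera_model(n);print(n,np.round(m["K"],1).tolist(),m["k1"],np.round(m["T"],3).tolist())
    cv2.imwrite(f"pics/{n}0.png",bot.camera(n))
E
```

```text
pics
{'clock': 0.0, 'joint_pos': array([ 1.11298671e+00,  2.41422953e-01,  3.71769982e-03,  1.33521285e+00,
       -9.86676190e-06,  1.57079854e+00]), 'joint_vel': array([-0.00038291,  0.00032207,  0.00124104,  0.00231913, -0.00068647,
       -0.00056856]), 'tau': array([ 9.73514398e-04, -3.72314501e+01,  2.52410996e+01,  1.69004995e-02,
        3.07990958e-04,  1.05891044e-05]), 'eef_pos': array([0.220719  , 0.44795038, 0.23840548]), 'tool_rot': array([ 2.26911983e-01,  9.73914692e-01, -1.03433485e-03, -2.35921330e-04]), 'ft_force': array([-0.97866295,  0.77801956,  0.52376849]), 'ft_torque': array([-0.02443074,  0.00353751,  0.02069864]), 'grip_width': 0.085354630797951} 0.008
scene [[427.8, 0.0, 283.5], [0.0, 427.8, 209.1], [0.0, 0.0, 1.0]] -0.13405890292500883 [[0.1, 0.674, -0.732, 1.182], [0.995, -0.079, 0.063, -0.117], [-0.015, -0.734, -0.678, 0.692], [0.0, 0.0, 0.0, 1.0]]
top [[456.2, 0.0, 277.0], [0.0, 456.2, 213.9], [0.0, 0.0, 1.0]] -0.004957492743722903 [[0.027, -0.97, 0.242, 0.325], [-1.0, -0.026, 0.006, -0.052], [0.0, -0.242, -0.97, 0.999], [0.0, 0.0, 0.0, 1.0]]
wrist [[298.1, 0.0, 279.7], [0.0, 298.1, 208.8], [0.0, 0.0, 1.0]] -0.04602503077987289 [[0.442, 0.86, 0.255, 0.155], [0.897, -0.423, -0.128, 0.481], [-0.002, 0.285, -0.959, 0.373], [0.0, 0.0, 0.0, 1.0]]
```

View pics/top0.png

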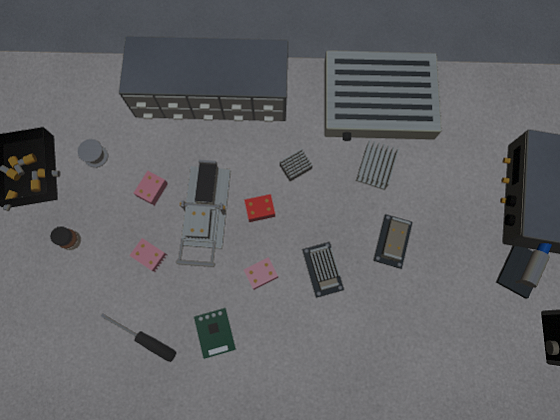

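View pics/scene0.png

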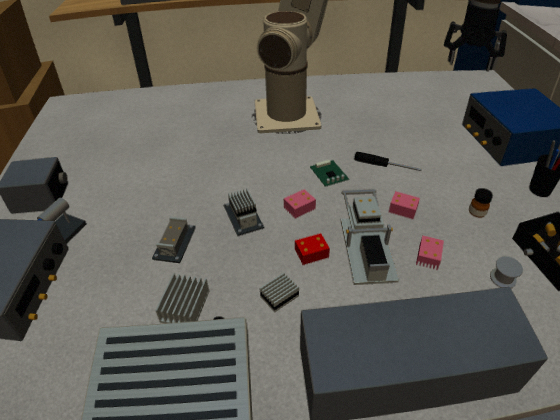

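The top view shows the stand: bar near (197,263), module (200,222), landing block (207,182), empty cradle (394,240). In the scene view the bar is near (362,192) and the cradle near (175,238). I'll enlarge these next.

```bash
python3 - <<'E'
import cv2,numpy as np
t=cv2.imread("pics/top0.png");s=cv2.imread("pics/scene0.png")
def c(im,x,y,w,h,k):
    r=cv2.resize(im[y:y+h,x:x+w],None,fx=k,fy=k,interpolation=cv2.INTER_CUBIC)
    r=np.clip(r*1.5,0,255).astype(np.uint8)
    for i in range(0,w,10):
        cv2.line(r,(i*k,0),(i*k,4 if i%20 else 9),(0,255,255),1)
        if i%20==0:cv2.putText(r,str(x+i),(i*k,20),0,.35,(0,255,255),1)
    for j in range(0,h,10):
        cv2.line(r,(0,j*k),(4 if j%20 else 9,j*k),(0,255,255),1)
        if j%20==0:cv2.putText(r,str(y+j),(10,j*k+4),0,.35,(0,255,255),1)
    return r
A=np.hstack([c(t,170,150,66,120,5),c(s,330,180,80,120,5)])
B=np.hstack([c(t,365,205,60,70,6),c(s,145,205,60,70,6)])
cv2.imwrite("pics/A.png",A);cv2.imwrite("pics/B.png",B);print(A.shape,B.shape)
E
cat > h.py <<'E'
import numpy as np,cv2
from workcell import bot
def ray(n,uv,m=None):
    m=m or bot.camera_model(n);K=np.array(m["K"]);T=np.array(m["T"])
    d=np.array([m["k1"],0,0,0,0.])
    p=cv2.undistortPoints(np.array([[uv]],float),K,d)[0,0]
    v=T[:3,:3]@np.r_[p,1];return T[:3,3],v/np.linalg.norm(v)
def tri(obs): # list of (name,uv[,model])
    A=np.zeros((3,3));b=np.zeros(3);R=[ray(*o) for o in obs]
    for c,v in R:
        P=np.eye(3)-np.outer(v,v);A+=P;b+=P@c
    x=np.linalg.solve(A,b);return x,max(np.linalg.norm((np.eye(3)-np.outer(v,v))@(x-c)) for c,v in R)
def at(n,uv,z,m=None):
    c,v=ray(n,uv,m);return c+v*(z-c[2])/v[2]
def proj(n,p,m=None):
    m=m or bot.camera_model(n);T=np.linalg.inv(m["T"]);q=T[:3,:3]@np.asarray(p)+T[:3,3];x=q[:2]/q[2]
    x=x*(1+m["k1"]*(x@x));K=np.array(m["K"]);return K[:2,:2]@x+K[:2,2]
E
```

```text
(600, 730, 3) (420, 720, 3)
```

View pics/A.png

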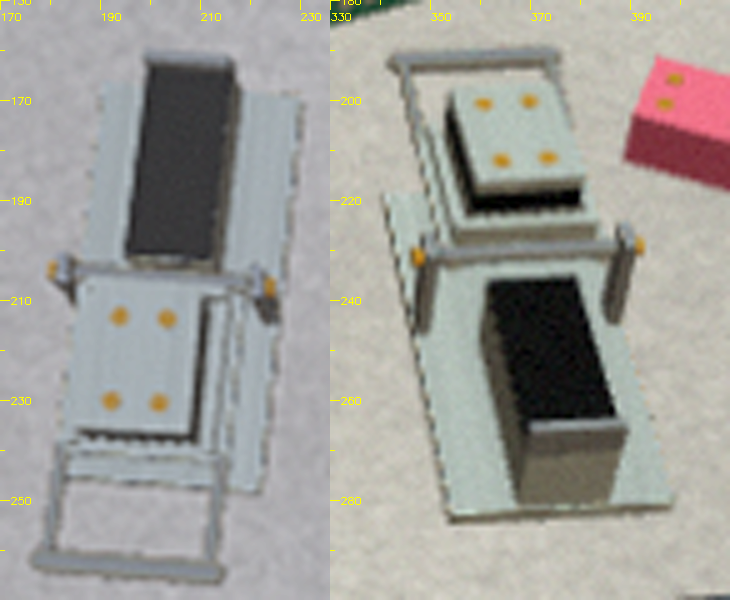

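View pics/B.png

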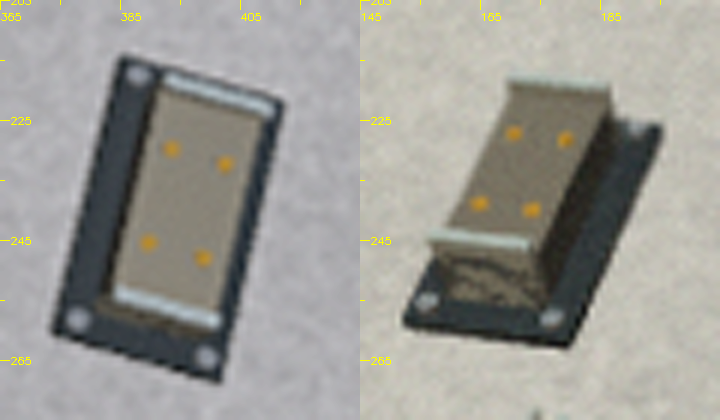

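The crops show the bar ends, hinge knobs, four contacts on the upturned plate, the landing stop and the cradle's four seat contacts. I'll triangulate these.

```bash
cat > m.py <<'E'
from h import *
P=dict(barL=((177.2,262),(375.6,190.8)),barR=((214.4,264.6),(342.6,192.4)),
hL=((180.6,204),(391.8,229)),hR=((223.8,207.2),(347.6,231.4)),
m1=((194,213.2),(373.6,211.4)),m2=((203.4,213.8),(364.4,212)),m3=((192.2,230.2),(370,200.4)),m4=((201.8,230.6),(360.8,200.8)),
sL=((199.4,161.4),(389,264.4)),sR=((216.6,162.4),(370.2,265.6)),
c1=((393.8,229.8),(173.7,240)),c2=((402.7,232.3),(165,238.8)),c3=((389.8,245.5),(179.2,228.2)),c4=((399,248),(170.7,227.2)))
D={}
for k,(a,b) in P.items():
    D[k],e=tri([("top",a),("scene",b)]);print(k,np.round(D[k],4),round(e,4))
g=lambda *k:np.mean([D[i] for i in k],0)
def r(n,x):print(n,np.round(x,4))
b=g("barL","barR");h=g("hL","hR");r("bar",b);r("hinge",h);r("d",h-b);r("len",np.linalg.norm((h-b)[:2]))
r("ang d",np.degrees(np.arctan2(*(h-b)[1::-1])));v=D["barL"]-D["barR"];r("ang bar (want +90)",np.degrees(np.arctan2(v[1],v[0])));v=D["hL"]-D["hR"];r("ang hinge",np.degrees(np.arctan2(v[1],v[0])))
r("mod",g("m1","m2","m3","m4"));r("stop",g("sL","sR"));c=g("c1","c2","c3","c4");r("cradle",c)
v=g("c1","c2")-g("c3","c4");r("cradle ang",np.degrees(np.arctan2(v[1],v[0])));v=g("c1","c3")-g("c2","c4");r(" perp",np.degrees(np.arctan2(v[1],v[0])))
from scipy.spatial.transform import Rotation as R
o=bot.get_obs();M=R.from_quat(o["tool_rot"]).as_matrix();r("tool y",M[:,1]);r("tool y ang",np.degrees(np.arctan2(M[1,1],M[0,1])))
E
python3 m.py
```

```text
barL [0.4528 0.1604 0.0506] 0.0011
barR [0.4494 0.0826 0.0505] 0.0013
hL [0.5782 0.1628 0.0505] 0.0009
hR [0.5736 0.069  0.0501] 0.0004
m1 [0.5512 0.1265 0.0803] 0.0006
m2 [0.5505 0.1069 0.08  ] 0.0006
m3 [0.5153 0.1279 0.0793] 0.0007
m4 [0.5148 0.1078 0.0799] 0.0005
sL [0.6751 0.1284 0.0547] 0.0011
sR [0.6737 0.0908 0.0549] 0.0015
c1 [ 0.5378 -0.2997  0.0303] 0.0007
c2 [ 0.5327 -0.3188  0.0308] 0.0006
c3 [ 0.503  -0.2902  0.0303] 0.0004
c4 [ 0.498  -0.3096  0.0306] 0.0005
bar [0.4511 0.1215 0.0505]
hinge [0.5759 0.1159 0.0503]
d [ 0.1248 -0.0056 -0.0002]
len 0.125
ang d -2.5667
ang bar (want +90) 87.5359
ang hinge 87.1555
mod [0.533  0.1173 0.0799]
stop [0.6744 0.1096 0.0548]
cradle [ 0.5179 -0.3046  0.0305]
cradle ang -15.1188
 perp 75.2568
tool y [ 0.442   0.897  -0.0017]
tool y ang 63.7694
```

```bash
python3 -m jog '[[[0.023,-0.033,0,0,0,-6.6,135],[0.046,-0.065,0,0,0,-13.2,135],[0.07,-0.098,0,0,0,-19.9,135],[0.093,-0.13,-0.01,0,0,-26.5,135],[0.116,-0.163,-0.02,0,0,-33.1,135],[0.139,-0.195,-0.03,0,0,-39.8,135],[0.162,-0.228,-0.05,0,0,-46.4,135],[0.185,-0.26,-0.07,0,0,-53,135],[0.208,-0.292,-0.085,0,0,-59.7,135],[0.23,-0.325,-0.1,0,0,-66.4,135]]]'
python3 -m jog '[[[0,0,0,0,0,0,135],[0,0,0,0,0,0,135],[0,0,0,0,0,0,135]]]'
cat > s.py <<'E'
from h import *
from scipy.spatial.transform import Rotation as R
o=bot.get_obs();M=R.from_quat(o["tool_rot"]).as_matrix()
print(round(o["clock"],2),"tcp",np.round(o["eef_pos"],4),"z",np.round(M[:,2],4),"yang",round(np.degrees(np.arctan2(M[1,1],M[0,1])),2),"F",np.round(o["ft_force"],1),"w",round(o["grip_width"],4),"q",np.round(o["joint_pos"],2))
E
python3 s.py
```

```text
clock: 0.98
eef_pos: [0.4478, 0.1272, 0.1408]
tool_rot: [0.725, 0.689, -0.0, -0.0]
ft_force: [0.5, 0.2, 0.2]
grip_width: 0.0406
clock: 1.23
eef_pos: [0.447, 0.1289, 0.1416]
tool_rot: [0.723, 0.691, -0.0, -0.0]
ft_force: [-0.5, -0.8, -0.6]
grip_width: 0.0401
1.23 tcp [0.447  0.1289 0.1416] z [-1.1e-03  2.0e-04 -1.0e+00] yang -2.63 F [-0.5 -0.8 -0.6] w 0.0401 q [ 0.28  0.24 -0.26  1.07  0.    1.9 ]
```

```bash
python3 -m jog '[[[0.004,-0.0075,-0.01,0,0,0,135],[0.004,-0.0075,-0.035,0,0,0,135],[0.004,-0.0075,-0.06,0,0,0,135],[0.004,-0.0075,-0.08,0,0,0,135],[0.004,-0.0075,-0.095,0,0,0,135],[0.004,-0.0075,-0.102,0,0,0,135],[0.004,-0.0075,-0.102,0,0,0,135],[0.004,-0.0075,-0.102,0,0,0,135]]]'
python3 s.py
python3 -c "
from h import *
cv2.imwrite('pics/w1.png',bot.camera('wrist'))"
```

```text
clock: 1.9
eef_pos: [0.4513, 0.1221, 0.04]
tool_rot: [0.723, 0.691, 0.0, 0.0]
ft_force: [0.3, -0.2, -0.1]
grip_width: 0.0403
1.9 tcp [0.4513 0.1221 0.04  ] z [ 2.e-04 -0.e+00 -1.e+00] yang -2.53 F [ 0.3 -0.2 -0.1] w 0.0403 q [ 0.26  0.37 -0.39  0.81 -0.    1.88]
```

View pics/w1.png

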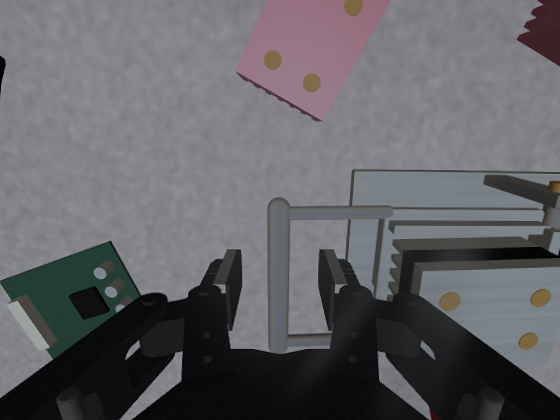

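The wrist view shows the bar (column ≈279) centred between the open fingers (pads at ≈235 and ≈325), and the flap edge clear of the right finger at ≈375. Closing.

```bash
python3 -m jog '[[[0,0,0,0,0,0,255],[0,0,0,0,0,0,255],[0,0,0,0,0,0,255],[0,0,0,0,0,0,255],[0,0,0,0,0,0,255],[0,0,0,0,0,0,255]]]'
python3 s.py
python3 - <<'E'
import numpy as np
a=np.radians(-2.6)
f=lambda t:np.array([.125*(1-np.cos(t))*np.cos(a),.125*(1-np.cos(t))*np.sin(a),.125*np.sin(t)])
for th in [np.linspace(0,.75,11),np.linspace(.75,1.45,11),np.linspace(1.45,1.8,8)]:
    print([np.round(f(t)-f(th[0]),4).tolist() for t in th[1:]])
E
```

```text
clock: 2.45
eef_pos: [0.4504, 0.1218, 0.0408]
tool_rot: [0.723, 0.691, 0.0, -0.001]
ft_force: [-4.6, 1.1, 7.5]
grip_width: 0.0079
2.45 tcp [0.4504 0.1218 0.0408] z [-0.0013  0.0014 -1.    ] yang -2.62 F [-4.6  1.1  7.5] w 0.0079 q [ 0.26  0.37 -0.39  0.81  0.    1.88]
[[0.0004, -0.0, 0.0094], [0.0014, -0.0001, 0.0187], [0.0031, -0.0001, 0.0279], [0.0056, -0.0003, 0.0369], [0.0087, -0.0004, 0.0458], [0.0124, -0.0006, 0.0544], [0.0168, -0.0008, 0.0627], [0.0218, -0.001, 0.0706], [0.0274, -0.0012, 0.0781], [0.0335, -0.0015, 0.0852]]
[[0.0062, -0.0003, 0.0062], [0.0128, -0.0006, 0.0119], [0.0198, -0.0009, 0.0172], [0.0271, -0.0012, 0.022], [0.0347, -0.0016, 0.0262], [0.0426, -0.0019, 0.0299], [0.0508, -0.0023, 0.033], [0.0592, -0.0027, 0.0356], [0.0677, -0.0031, 0.0375], [0.0763, -0.0035, 0.0389]]
[[0.0062, -0.0003, 0.0006], [0.0125, -0.0006, 0.0009], [0.0187, -0.0008, 0.0009], [0.0249, -0.0011, 0.0005], [0.0311, -0.0014, -0.0001], [0.0373, -0.0017, -0.0011], [0.0434, -0.002, -0.0024]]
```

```bash
python3 -m jog '[[[0.0004,0,0.0094,0,0,0,255],[0.0014,0,0.0187,0,0,0,255],[0.0031,0,0.0279,0,0,0,255],[0.0056,-0.0003,0.0369,0,0,0,255],[0.0087,-0.0004,0.0458,0,0,0,255],[0.0124,-0.0006,0.0544,0,0,0,255],[0.0168,-0.0008,0.0627,0,0,0,255],[0.0218,-0.001,0.0706,0,0,0,255],[0.0274,-0.0012,0.0781,0,0,0,255],[0.0335,-0.0015,0.0852,0,0,0,255]]]'
python3 s.py
```

```text
clock: 3.28
eef_pos: [0.4808, 0.1202, 0.1256]
tool_rot: [0.723, 0.691, -0.003, -0.003]
ft_force: [-13.4, 3.3, 8.7]
grip_width: 0.0075
3.28 tcp [0.4808 0.1202 0.1256] z [-0.0085  0.0011 -1.    ] yang -2.58 F [-13.4   3.3   8.7] w 0.0075 q [ 0.24  0.32 -0.2   1.06  0.    1.86]
```

```bash
python3 -m jog '[[[0.0062,-0.0003,0.0062,0,0,0,255],[0.0128,-0.0006,0.0119,0,0,0,255],[0.0198,-0.0009,0.0172,0,0,0,255],[0.0271,-0.0012,0.022,0,0,0,255],[0.0347,-0.0016,0.0262,0,0,0,255],[0.0426,-0.0019,0.0299,0,0,0,255],[0.0508,-0.0023,0.033,0,0,0,255],[0.0592,-0.0027,0.0356,0,0,0,255],[0.0677,-0.0031,0.0375,0,0,0,255],[0.0763,-0.0035,0.0389,0,0,0,255]]]'
python3 s.py
python3 -m jog '[[[0.0062,-0.0003,0.0006,0,0,0,255],[0.0125,-0.0006,0.0009,0,0,0,255],[0.0187,-0.0008,0.0009,0,0,0,255],[0.0249,-0.0011,0.0005,0,0,0,255],[0.0311,-0.0014,-0.0001,0,0,0,255],[0.0373,-0.0017,-0.0011,0,0,0,255],[0.0434,-0.002,-0.0024,0,0,0,255],[0.0434,-0.002,-0.0024,0,0,0,255],[0.0434,-0.002,-0.0024,0,0,0,255],[0.0434,-0.002,-0.0024,0,0,0,255]]]'
python3 s.py
python3 -c "
from h import *
a=bot.camera('scene')[150:310,280:440];b=bot.camera('top')[130:290,130:250]
r=np.hstack([cv2.resize(a,None,fx=3,fy=3),cv2.resize(b,None,fx=2.5,fy=3)])
cv2.imwrite('pics/up.png',np.clip(r*1.4,0,255).astype('uint8'))"
```

```text
clock: 4.12
eef_pos: [0.5618, 0.1162, 0.1672]
tool_rot: [0.723, 0.691, 0.001, 0.001]
ft_force: [-5.0, 1.0, 7.0]
grip_width: 0.0078
4.12 tcp [0.5618 0.1162 0.1672] z [ 2.6e-03  1.0e-04 -1.0e+00] yang -2.64 F [-5.  1.  7.] w 0.0078 q [ 0.2   0.42  0.07  1.22 -0.    1.82]
clock: 4.95
eef_pos: [0.6055, 0.1141, 0.1621]
tool_rot: [0.723, 0.691, 0.001, 0.001]
ft_force: [0.4, -0.4, 5.0]
grip_width: 0.0079
4.95 tcp [0.6055 0.1141 0.1621] z [ 2.3e-03 -5.0e-04 -1.0e+00] yang -2.66 F [ 0.4 -0.4  5. ] w 0.0079 q [ 0.19  0.51  0.2   1.26 -0.    1.8 ]
```

View pics/up.png

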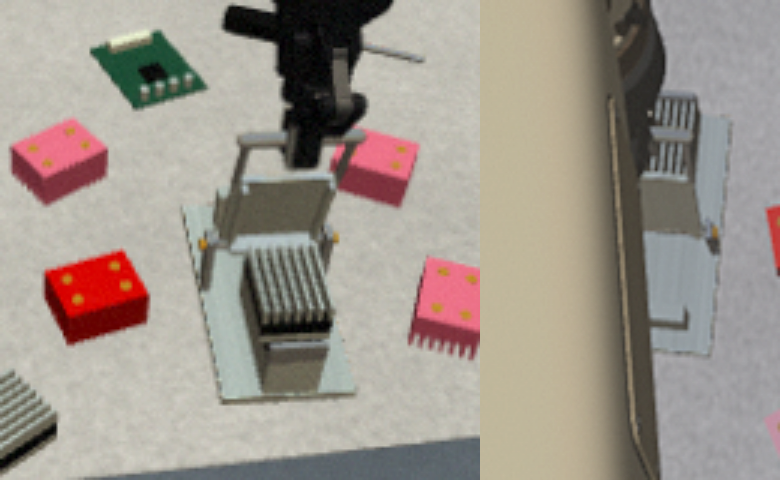

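The flap stands past upright with the bar held, and the module lies fins up on the landing block (left panel, around (288,290)). Now I swing the flap back down.

```bash
python3 -m jog '[[[-0.0061,0.0003,0.0013,0,0,0,255],[-0.0123,0.0006,0.0023,0,0,0,255],[-0.0185,0.0009,0.0029,0,0,0,255],[-0.0247,0.0012,0.0033,0,0,0,255],[-0.0309,0.0014,0.0033,0,0,0,255],[-0.0372,0.0017,0.003,0,0,0,255],[-0.0434,0.002,0.0024,0,0,0,255]]]' >/dev/null
python3 -m jog '[[[-0.0086,0.0004,-0.0014,0,0,0,255],[-0.0171,0.0008,-0.0033,0,0,0,255],[-0.0255,0.0012,-0.0059,0,0,0,255],[-0.0337,0.0016,-0.009,0,0,0,255],[-0.0416,0.0019,-0.0127,0,0,0,255],[-0.0492,0.0023,-0.0169,0,0,0,255],[-0.0565,0.0026,-0.0217,0,0,0,255],[-0.0635,0.0029,-0.027,0,0,0,255],[-0.0701,0.0032,-0.0327,0,0,0,255],[-0.0763,0.0035,-0.0389,0,0,0,255]]]' >/dev/null
python3 -m jog '[[[-0.0061,0.0003,-0.0071,0,0,0,255],[-0.0117,0.0005,-0.0146,0,0,0,255],[-0.0167,0.0007,-0.0225,0,0,0,255],[-0.0211,0.0009,-0.0308,0,0,0,255],[-0.0248,0.0011,-0.0394,0,0,0,255],[-0.0279,0.0012,-0.0483,0,0,0,255],[-0.0304,0.0014,-0.0573,0,0,0,255],[-0.0321,0.0015,-0.0665,0,0,0,255],[-0.0331,0.0015,-0.0758,0,0,0,255],[-0.0335,0.0015,-0.0852,0,0,0,255]]]' >/dev/null
python3 s.py
python3 -m jog '[[[0,0,0,0,0,0,255],[0,0,0,0,0,0,255],[0,0,0,0,0,0,135],[0,0,0,0,0,0,135],[0,0,0,0,0,0,135],[0,0,0,0,0,0,135],[0,0,0,0,0,0,135]]]'
python3 s.py
```

```text
7.3 tcp [0.4504 0.1219 0.0387] z [-0.0017  0.001  -1.    ] yang -2.6 F [0.8 4.2 0.5] w 0.0077 q [ 0.26  0.37 -0.39  0.81  0.    1.88]
clock: 7.88
eef_pos: [0.451, 0.121, 0.0397]
tool_rot: [0.723, 0.691, -0.0, 0.0]
ft_force: [-0.5, -0.2, 0.4]
grip_width: 0.04
7.88 tcp [0.451  0.121  0.0397] z [-6.e-04 -7.e-04 -1.e+00] yang -2.65 F [-0.5 -0.2  0.4] w 0.04 q [ 0.26  0.37 -0.39  0.81 -0.    1.88]
```

```bash
python3 -m jog '[[[0,0,0.03,0,0,0,135],[0,0,0.065,0,0,0,135],[0,0,0.10,0,0,0,135],[0,0,0.135,0,0,0,80],[0,0,0.16,0,0,0,60],[0.03,0,0.17,0,0,7,0],[0.06,0,0.17,0,0,14,0],[0.09,0,0.17,0,0,21,0],[0.11,-0.002,0.17,0,0,28,0],[0.12,-0.004,0.17,0,0,35,0]]]' >/dev/null
python3 -m jog '[[[0,-0.002,0,0,0,7,0],[0,-0.003,0,0,0,14,0],[0,-0.003,0,0,0,21,0],[0,-0.003,0,0,0,28,0],[0,-0.003,0,0,0,35,0],[0,-0.003,0,0,0,42,0],[0,-0.003,0,0,0,49,0],[0,-0.003,0,0,0,55,0],[0,-0.003,0,0,0,55,0],[0,-0.003,0,0,0,55,0]]]'
python3 s.py
python3 - <<'E'
from h import *
import pickle
m={n:bot.camera_model(n) for n in("wrist","scene")};w=bot.camera("wrist");s=bot.camera("scene")
pickle.dump((m,w,s),open("v.pkl","wb"))
print(proj("wrist",[.632,.113,.076],m["wrist"]))
s=cv2.resize(s[170:310,320:420],None,fx=4,fy=4,interpolation=2);r=np.zeros((560,960,3),np.uint8);r[:420,:560]=w;r[:560,560:]=s
r=r[:,:]
cv2.imwrite("pics/land.png",cv2.resize(np.clip(r*1.4,0,255).astype("uint8"),(800,467)))
E
```

```text
clock: 9.55
eef_pos: [0.5712, 0.1142, 0.2097]
tool_rot: [0.024, 1.0, -0.0, -0.0]
ft_force: [0.1, 0.9, 0.8]
grip_width: 0.0855
9.55 tcp [0.5712 0.1142 0.2097] z [-3.e-04 -3.e-04 -1.e+00] yang 87.21 F [0.1 0.9 0.8] w 0.0855 q [ 0.2   0.42  0.18  1.33 -0.    0.25]
[281.11549642 261.00681245]
```

View pics/land.png

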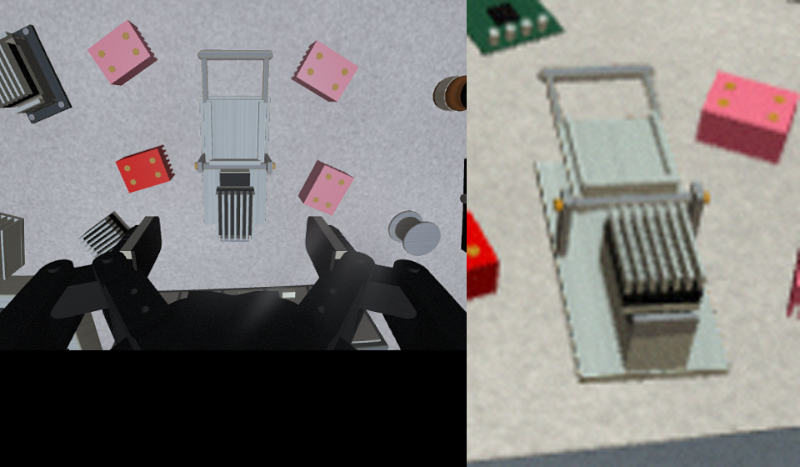

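The wrist view shows the flap level again and the module fins up on the landing block (fin corners about (218,187)–(254,186)–(251,241)–(218,241) in the picture); the scene panel agrees.

Run:
```python
from h import *
import pickle
m,w,s=pickle.load(open("v.pkl","rb"))
W=[(261.6,224.4),(304.8,223.2),(301.2,289.2),(261.6,289.2)];S=[(361.2,233.6),(381.6,230.9),(390.9,253.1),(365.7,257)]
A=[]
for a,b in zip(W,S):
    x,e=tri([("wrist",a,m["wrist"]),("scene",b,m["scene"])]);y=at("wrist",a,.076,m["wrist"]);A.append(y);print(np.round(x,4),round(e,4),"at .076:",np.round(y,4))
A=np.array(A);print(np.round(A.mean(0),4));
for i,j in((3,0),(2,1),(1,2)):pass
v=(A[2]+A[3]-A[0]-A[1]);print("ang",np.degrees(np.arctan2(v[1],v[0])),np.linalg.norm(v)/2,"width",np.linalg.norm((A[1]+A[2]-A[0]-A[3]))/2)
```

```text
[0.5964 0.0935 0.0637] 0.0018 at .076: [0.5926 0.0962 0.076 ]
[0.5962 0.1363 0.0665] 0.0019 at .076: [0.5934 0.1374 0.076 ]
[0.665  0.1324 0.0759] 0.0003 at .076: [0.6649 0.132  0.076 ]
[0.6651 0.0874 0.0705] 0.0037 at .076: [0.6629 0.0915 0.076 ]
[0.6285 0.1143 0.076 ]
ang -4.089633399309399 0.07105621062851836 width 0.0409002307266149
```

```bash
python3 -m jog '[[[0.03,-0.0005,0,0,0,0,0],[0.055,-0.001,-0.01,0,0,0,0],[0.062,-0.0015,-0.04,0,0,0,0],[0.062,-0.0015,-0.075,0,0,0,0],[0.062,-0.0015,-0.1,0,0,0,0],[0.062,-0.0015,-0.12,0,0,0,0],[0.062,-0.0015,-0.14,0,0,0,0],[0.062,-0.0015,-0.155,0,0,0,0],[0.062,-0.0015,-0.159,0,0,0,0],[0.062,-0.0015,-0.159,0,0,0,0]]]' >/dev/null
python3 s.py
python3 -c "
from h import *
a=bot.camera('scene')[170:310,300:440];w=bot.camera('wrist')
r=np.zeros((420,800,3),np.uint8);r[:,:380]=w[:,90:470];r[:,380:]=cv2.resize(a,(420,420),interpolation=2)
cv2.imwrite('pics/gr.png',np.clip(r*1.5,0,255).astype('uint8'))"
```

```text
10.48 tcp [0.6321 0.1127 0.0491] z [-3.6e-03 -7.0e-04 -1.0e+00] yang 87.31 F [-0.8 -0.2  0.8] w 0.0852 q [ 0.18  0.65  0.13  1.06 -0.    0.22]
```

View pics/gr.png

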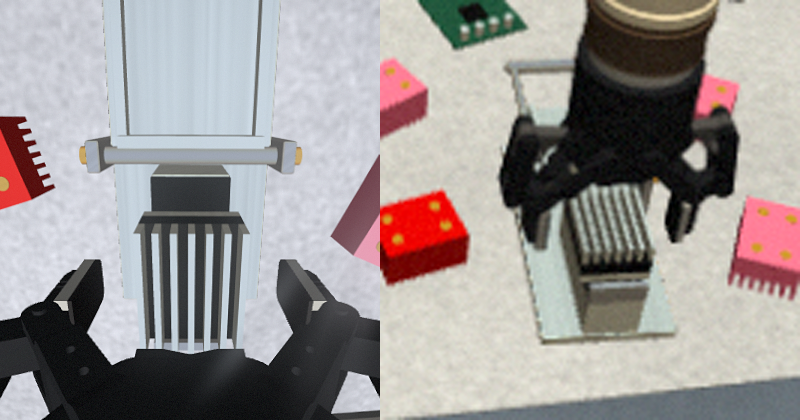

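The fingers stand astride the module on both sides, with the hinge-side base edge at row ≈232. I'll check the lengthwise centring from that edge before closing.

Run:
```python
from h import *
for z in(.046,.049):print(np.round([at("wrist",(225,232),z),at("wrist",(339,232),z)],4).tolist())
for z in(.076,):print(np.round([at("wrist",p,z) for p in((242,349),(329,349))],4).tolist())
```

```text
[[0.6137, 0.0868, 0.046], [0.6164, 0.1442, 0.046]]
[[0.6126, 0.0874, 0.049], [0.6152, 0.1436, 0.049]]
[[0.6596, 0.0951, 0.076], [0.6615, 0.1346, 0.076]]
```

Row 232 has the right width (46 mm) only at fin-top height, which puts that end at x≈0.603 and the module centre at x≈0.633, matching the TCP. Closing and lifting a little.

```bash
python3 -m jog '[[[0.001,0,0.001,0,0,0,255],[0.001,0,0.001,0,0,0,255],[0.001,0,0.001,0,0,0,255],[0.001,0,0.001,0,0,0,255],[0.001,0,0.001,0,0,0,255],[0.001,0,0.001,0,0,0,255],[0.001,0,0.001,0,0,0,255],[0.001,0,0.001,0,0,0,255]]]' >/dev/null
python3 s.py
python3 -m jog '[[[0,0,0.01,0,0,0,255],[0,0,0.025,0,0,0,255],[0,0,0.045,0,0,0,255],[0,0,0.065,0,0,0,255],[0,0,0.085,0,0,0,255],[0,0,0.1,0,0,0,255],[0,0,0.11,0,0,0,255],[0,0,0.11,0,0,0,255]]]' >/dev/null
python3 s.py
```

```text
11.25 tcp [0.6353 0.1131 0.0533] z [ 2.7e-03  5.0e-04 -1.0e+00] yang 87.37 F [-0.3  1.   5.7] w 0.0452 q [0.18 0.65 0.14 1.06 0.   0.22]
11.92 tcp [0.6355 0.1131 0.1646] z [ 4.2e-03  7.0e-04 -1.0e+00] yang 87.37 F [-0.   0.5 -1.2] w 0.045 q [ 0.18  0.57  0.3   1.3  -0.    0.22]
```

```bash
python3 -m jog '[[[-0.004,-0.015,0,0,0,-1,255],[-0.01,-0.038,0,0,0,-2,255],[-0.018,-0.064,0,0,0,-3,255],[-0.026,-0.092,0,0,0,-4,255],[-0.033,-0.12,0,0,0,-5,255],[-0.041,-0.148,0,0,0,-6,255],[-0.049,-0.176,0,0,0,-7,255],[-0.057,-0.204,0,0,0,-8,255],[-0.064,-0.232,0,0,0,-9,255],[-0.072,-0.26,0,0,0,-10,255]]]' >/dev/null
python3 -m jog '[[[-0.008,-0.028,0,0,0,-0.7,255],[-0.016,-0.056,0,0,0,-1.2,255],[-0.023,-0.084,0,0,0,-1.8,255],[-0.03,-0.108,0,0,0,-2.2,255],[-0.036,-0.128,0,0,0,-2.5,255],[-0.041,-0.146,0,0,0,-2.5,255],[-0.044,-0.158,0,0,0,-2.5,255],[-0.044,-0.158,-0.01,0,0,-2.5,255],[-0.044,-0.158,-0.03,0,0,-2.5,255],[-0.044,-0.158,-0.05,0,0,-2.5,255]]]' >/dev/null
python3 -m jog '[[[0,0,0,0,0,0,255],[0,0,0,0,0,0,255],[0,0,0,0,0,0,255]]]' >/dev/null
python3 s.py
python3 -c "
from h import *
import pickle
m=bot.camera_model('wrist');w=bot.camera('wrist');a=bot.camera('scene')[180:280,120:220];pickle.dump(m,open('c.pkl','wb'))
r=np.zeros((420,800,3),np.uint8);r[:,:380]=w[:,90:470];r[:,380:]=cv2.resize(a,(420,420),interpolation=2)
cv2.imwrite('pics/cr.png',np.clip(r*1.5,0,255).astype('uint8'))
for p in [(.5179,-.3046,.03),(.5179+.038*.9654,-.3046-.038*.2607,.038),(.5179-.038*.9654,-.3046+.038*.2607,.038)]:print(proj('wrist',p,m),proj('scene',p))"
```

```text
13.83 tcp [ 0.5186 -0.3045  0.1119] z [-2.e-04  3.e-04 -1.e+00] yang 74.92 F [ 0.2 -0.2 -0.8] w 0.0453 q [-0.53  0.52  0.08  1.13  0.   -0.27]
[278.84373869 218.84210046] [171.9540168  233.60838798]
[278.84496549 268.44983806] [165.0265583  243.79717982]
[278.77805221 171.23047975] [177.14398628 218.98416099]
```

View pics/cr.png

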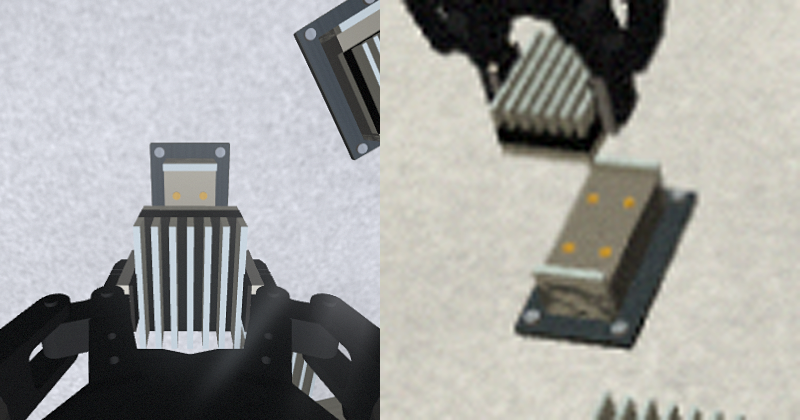

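The wrist view shows the module level in the jaws, lined up with the cradle (both centred near column 280 of the full picture); the far cradle stop is at row ≈167. I'll check the lengthwise offset of the module in the grip.

Run:
```python
from h import *
import pickle
m=pickle.load(open("c.pkl","rb"));w=cv2.imread("pics/cr.png")
t=np.array([.5186,-.3045]);d=np.array([np.cos(np.radians(-15.1)),np.sin(np.radians(-15.1))])
for v in(220,224,228,232):
    p=at("wrist",(280,v),.1346,m);print(v,np.round((p[:2]-t)@d,4),np.linalg.norm((at("wrist",(223,v),.1346,m)-at("wrist",(337,v),.1346,m))))
print("cradle err tcp",(np.array([.5179,-.3046])-t)@d)
# fin/black end profile: mean brightness on bright-fin columns
print([int(x) for x in w[200:240,138:146].mean((1,2))]);print([int(x) for x in w[200:240,186:196].mean((1,2))])
print("stop edge rows expected vs seen far:",proj("wrist",np.r_[np.array([.5179,-.3046])-.038*d,.038],m))
```

```text
220 -0.0351 0.0452758706560581
224 -0.0334 0.04546200119415055
228 -0.0317 0.04565044782116697
232 -0.03 0.04584124983179612
cradle err tcp -0.0006497803907511212
[209, 211, 212, 211, 210, 201, 185, 177, 171, 150, 128, 114, 101, 89, 78, 68, 57, 94, 103, 103, 102, 101, 100, 100, 99, 98, 114, 122, 125, 126, 126, 126, 127, 131, 131, 132, 131, 132, 135, 136]
[164, 164, 163, 163, 165, 146, 117, 110, 112, 99, 64, 47, 48, 48, 48, 48, 45, 84, 95, 95, 95, 94, 95, 96, 95, 92, 119, 160, 169, 167, 167, 167, 167, 167, 167, 167, 167, 167, 167, 167]
stop edge rows expected vs seen far: [278.76684642 171.22945101]
```

```bash
python3 -m jog '[[[0.0018,-0.0005,-0.015,0,0,0,255],[0.0018,-0.0005,-0.035,0,0,0,255],[0.0018,-0.0005,-0.05,0,0,0,255],[0.0018,-0.0005,-0.06,0,0,0,255],[0.0018,-0.0005,-0.066,0,0,0,255],[0.0018,-0.0005,-0.069,0,0,0,255],[0.0018,-0.0005,-0.071,0,0,0,255],[0.0018,-0.0005,-0.072,0,0,0,255],[0.0018,-0.0005,-0.072,0,0,0,255],[0.0018,-0.0005,-0.072,0,0,0,255]]]' >/dev/null
python3 s.py
python3 -m jog '[[[0,0,-0.001,0,0,0,255],[0,0,-0.0015,0,0,0,255],[0,0,-0.0015,0,0,0,255],[0,0,-0.0015,0,0,0,255]]]' >/dev/null
python3 s.py
```

```text
14.77 tcp [ 0.5206 -0.3059  0.0406] z [ 1.2e-03 -7.0e-04 -1.0e+00] yang 74.87 F [ 0.8  0.7 -1.3] w 0.0451 q [-0.53  0.59 -0.    0.97 -0.   -0.27]
15.1 tcp [ 0.5201 -0.3056  0.0384] z [ 1.e-04 -1.e-04 -1.e+00] yang 74.87 F [ 0.3  0.  -1.3] w 0.0451 q [-0.53  0.59 -0.01  0.97 -0.   -0.27]
```

```bash
python3 -m jog '[[[0,0,-0.0005,0,0,0,255],[0,0,-0.001,0,0,0,255],[0,0,-0.001,0,0,0,255],[0,0,-0.001,0,0,0,255]]]' >/dev/null
python3 s.py
python3 -m jog '[[[0,0,-0.0005,0,0,0,255],[0,0,-0.001,0,0,0,255],[0,0,-0.001,0,0,0,255],[0,0,-0.001,0,0,0,255]]]' >/dev/null
python3 s.py
```

```text
15.43 tcp [ 0.5202 -0.3056  0.0373] z [ 1.e-04 -1.e-04 -1.e+00] yang 74.87 F [-0.1 -0.1 -1. ] w 0.0453 q [-0.53  0.59 -0.01  0.97 -0.   -0.27]
15.77 tcp [ 0.5202 -0.3056  0.0373] z [ 5.e-04 -3.e-04 -1.e+00] yang 74.87 F [-2.3 -0.   4.9] w 0.0452 q [-0.53  0.59 -0.01  0.97  0.   -0.27]
```

Contact came at TCP z=0.0373, just as predicted, with 5 N. Releasing and retreating.

```bash
python3 -m jog '[[[0,0,0,0,0,0,150],[0,0,0,0,0,0,60],[0,0,0,0,0,0,60],[0,0,0,0,0,0,60],[0,0,0,0,0,0,60],[0,0,0.01,0,0,0,60],[0,0,0.03,0,0,0,60],[0,0,0.06,0,0,0,60],[0,0,0.1,0,0,0,60],[0,0,0.14,0,0,0,60]]]' >/dev/null
python3 -m jog '[[[-0.03,0.03,0.03,0,0,0,60],[-0.06,0.06,0.03,0,0,0,60],[-0.09,0.09,0.03,0,0,0,60],[-0.12,0.12,0.03,0,0,0,60],[-0.14,0.15,0.03,0,0,0,60],[-0.14,0.18,0.03,0,0,0,60],[-0.14,0.2,0.03,0,0,0,60],[-0.14,0.2,0.03,0,0,0,60],[-0.14,0.2,0.03,0,0,0,60]]]' >/dev/null
python3 s.py
python3 -c "
from h import *
t=bot.camera('top');s=bot.camera('scene')
c=lambda i,x,y,w:cv2.resize(i[y:y+w,x:x+w],(300,300),interpolation=2)
r=np.vstack([np.hstack([c(t,365,205,70),c(s,140,195,70)]),np.hstack([c(t,150,160,110),c(s,320,180,110)])])
cv2.imwrite('pics/fin.png',np.clip(r*1.5,0,255).astype('uint8'))
d=np.array([.9654,-.2607]);n=np.array([.2607,.9654]);b=np.array([.5179,-.3046])
for i,j in((1,1),(1,-1),(-1,-1),(-1,1)):
  p=np.r_[b+i*.03*d+j*.023*n,.06];a=proj('top',p);q=proj('scene',p);print((a-[365,205])*300/70,(q-[140,195])*300/70+[300,0])
"
```

```text
17.35 tcp [ 0.3804 -0.105   0.2073] z [ 1.9e-03 -9.0e-04 -1.0e+00] yang 75.01 F [ 0.9 -0.2  0.4] w 0.065 q [-0.27  0.05 -0.31  1.21 -0.   -0.01]
[116.51383865  63.45917904] [448.08835067 171.71259266]
[207.66694872  89.51837894] [360.0968097  161.18201548]
[180.8321211  205.31631958] [403.91122     77.93548741]
[ 88.43055007 178.50379848] [488.50055138  87.14787972]
```

View pics/fin.png

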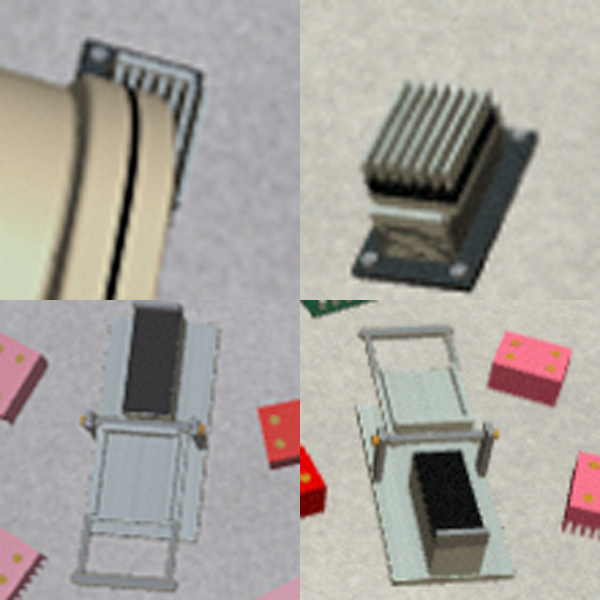

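The scene panel shows the module fins up, flat between the cradle's end stops. Its fin corners are within about 2 px (a few mm) of the prediction for a centred module. The flap lies level, the landing block is empty and the arm is clear. Handing in.

```bash
python3 -c "
from workcell import bot
print(bot.job_done())"
```

```text
the job is handed in; nothing more can be done
None
```

The module is in the empty test cradle, fins up and lengthwise between the end stops. The flap is back down, and I handed the job in at about 17.4 s. No verdict was reported.

I swung the flap by its bar to about 1.8 rad so the module tipped onto the landing block, then laid it back level. I then gripped the module across its width, lowered it until it touched the seat, opened the fingers and backed off.

**Last checks:**
- **Seating:** contact came at TCP height 0.0373 m, as predicted from the grasp, with about 5 N.
- **Position:** in the final scene view the fin corners were about 1–2 px (roughly 2–3 mm) from where a centred module should be, against the 13 mm limit. I judged the module level by eye from the same view.
- **Flap and arm:** both cameras showed the flap level. The arm was clear, with wrist force at its no-load level.

**Checks that failed or were weak:**
- The first fin-corner measurement on the landing block was poor: 71 mm long instead of 60 mm, with heights 6–12 mm low on three corners. I had picked the wrong edge at the hinge end. I re-read it from the wrist view before grasping.
- When I gripped the module, the TCP rose about 1.6 mm above the commanded height. I allowed for this when placing.
- In the final top view the arm hid part of the cradle, so the position check there rests mainly on the scene camera.

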